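# Close the desk power box: slide the cover home and tighten its four wing screws crosswise

### The job

Gently push the power box's loose cover plate by its tab until it is home against the end stop, under the heads of the four wing screws. Then tighten the screws crosswise in two rounds, so the cover goes down level and is never tipped: first each one only part way (about a twelfth of a turn), a screw and then the one diagonally opposite before the other two, and only then, again crosswise, each until the cover is seated and it feels firmly tight, without overtightening. Leave everything else on the desk alone.

Things in the scene. Friction and masses are not known exactly. Their poses are not given: they have to be found in the camera images.
- box: grey desk power-and-data box fixed to the desk, 180 (x) x 226 (y) x 45 mm. Origin: centre of its underside, on the desk; x points away from its socket faces towards the raised end stop, y to the left of that, z up. On top are two side guides along x (top 60 mm above the desk, inner faces at y = +-101.7 mm) that keep the cover square, and the end stop.
- end_stop (a point): middle of the inner face of the raised end stop on the box, at box x +75 mm, 55 mm above the desk; the stop is 226 mm long (y), 9 mm thick, its top 64 mm above the desk. The cover is home when its far edge meets this face; its origin is then at box x = 0, y = 0.
- seat (a point): middle of the box top, 50 mm above the desk. Round it runs the black rubber ring (110 x 150 mm, under the screws) on which the cover seats; the ring's height differs from box to box and is not measured: seated, the cover's underside is 48.4 to 52.2 mm above the desk. Four springy rubber feet (0.6 N per mm each, inside the ring) hold the loose cover at about 53 mm.
- cover: loose aluminium cover plate, 150 (x) x 200 (y) x 5 mm, 0.24 to 0.39 kg. Origin: centre of its underside, axes parallel to the box's. At its near (-x) edge a push tab stands up: 60 mm long in y, 4 mm thick (x -75 to -71 mm), top 28 mm above the underside. It starts 12 to 18 mm short of home and slides in box +x against 1 to 5 N of friction, slots passing the screw shanks.
- screw_a: wing screw, near left (box x -50, y +70 mm), upright, captive in the box. Origin: centre of the underside of its steel flange (20 mm across), on its axis; own x runs along the wing. The black wing is 32 mm long (x), 10 mm thick (y), 10 to 35 mm above the origin; grip it across its thickness about 26 mm above the origin. At the start the wing lies within 0.7 rad of box x.
- screw_b: wing screw like screw_a, far left (box x +50, y +70 mm). All four tighten clockwise seen from above; quick thread: they go down 24 mm a turn (3.8 mm per rad) and stay where they are left. At the start the flange is 1 to 3 mm above the cover; it takes 0.6 to 2.0 rad, within 0.4 rad the same for all four, until the cover is seated at that screw. Opposite corners: a and c; b and d.
- screw_c: wing screw like screw_a, far right (box x +50, y -70 mm). Running down, a screw takes under 0.12 N m. Once the cover is seated there, the moment needed climbs by about 1.5 N m per rad: 0.2 to 0.3 N m more than while running down is firmly tight (about 25 to 60 N on the cover), from about 0.45 N m more it is overtight.
- screw_d: wing screw like screw_a, near right (box x -50, y -70 mm).
- mug: brushed steel mug, 76 mm across, 90 mm tall; bystander, leave alone. Origin: centre of its underside.
- bottle: clear water bottle, 62 mm across, 200 mm tall; bystander, leave alone. Origin: centre of its underside.
- mouse: black computer mouse, 35 mm tall, on the blue mouse mat; bystander, leave alone. Origin: centre of its underside.
- phone: black smartphone lying flat, 150 x 74 x 9 mm; bystander, leave alone. Origin: centre of its underside.
- pen: blue and white marker pen lying down, 130 x 14 x 14 mm; bystander, leave alone. Origin: centre of its underside.
- stapler: grey stapler, 140 x 34 mm, 51 mm tall; bystander, leave alone. Origin: centre of its underside.
Mind the look-alikes: they are no part of the job. There is more than one size of the cover; the job needs the larger.

How it is judged:
On the way, in this order (a step that is already met when the one before it is completed fails the run):
1. the cover is slid home against the end stop (within 3 mm) with all four screws still up (x of cover in the frame of box between -0.003 and 0.004 m and distance of each of screw_a, screw_b, screw_c, screw_d from where it was at the start of the episode below 0.0008 m), for 0.1 s.
2. first round, crosswise: one pair of diagonally opposite screws has been turned down part way (1.2 mm or more) while the other pair is still up (((distance of each of screw_a, screw_c from where it was at the start of the episode above 0.0012 m and distance of each of screw_b, screw_d from where it was at the start of the episode below 0.0008 m) or (distance of each of screw_b, screw_d from where it was at the start of the episode above 0.0012 m and distance of each of screw_a, screw_c from where it was at the start of the episode below 0.0008 m))), for 0.1 s.
3. all four screws are down part way (1.2 mm or more) and none is tight yet (each presses on the cover with less than 15 N) (distance of each of screw_a, screw_b, screw_c, screw_d from where it was at the start of the episode above 0.0012 m and contact force between each of screw_a, screw_b, screw_c, screw_d and cover below 15 N), for 0.1 s.
4. second round, crosswise: one pair of opposite screws is tight (more than 15 N on the cover) while the other pair is not yet (((contact force between each of screw_a, screw_c and cover above 15 N and contact force between each of screw_b, screw_d and cover below 15 N) or (contact force between each of screw_b, screw_d and cover above 15 N and contact force between each of screw_a, screw_c and cover below 15 N))), for 0.1 s.
At the end, for the whole second after the job is handed in: The cover is home (its origin within 3 mm short to 4 mm past box x = 0), flat within 0.012 rad and at rest, and each of the four screws presses on it with more than 15 N (never more than 85 N); nothing is held (x of cover in the frame of box between -0.003 and 0.004 m and angle between cover's own z axis and vertical below 0.012 rad and contact force between each of screw_a, screw_b, screw_c, screw_d and cover above 15 N and linear speed of cover below 0.01 m/s); the robot touches nothing.
It fails at once if the cover tips by more than 0.03 rad (1.7 degrees) (angle between cover's own z axis and vertical above 0.03 rad).
It fails at once if a screw is overtightened: it presses on the cover with more than 85 N (contact force between any of screw_a, screw_b, screw_c, screw_d and cover above 85 N).
It fails at once if the robot pushes on the cover with more than 30 N (contact force between the arm and cover above 30 N).
It fails at once if a bystander is moved by more than 30 mm (distance of any of mug, bottle, mouse, phone, pen, stapler from where it was at the start of the episode above 0.03 m).
It also fails if it takes over 72 s, if anything falls off the work surface, if the arm or the gripper's body presses on something with over 40 N, if the wrist force passes 120 N, or if a joint passes its speed limit or range.

### The arm

A 6-joint arm with a two-finger parallel gripper is mounted at the origin on the work surface. World frame = base frame: x ahead of the robot, y to its left, z up, the work surface at z = 0. Lengths are in m, angles in rad, forces in N, time in s.
With the tool pointing down it reaches from about 0.3 to 0.875 m from the base axis. Payload 6.4 kg.
Tool frame: the origin (TCP) lies midway between the tips of the shut fingers; the grasp point (between the pads) lies 19 mm behind it; z points along the fingers, y is the line along which they close (so a half turn about z gives the same grasp; the last joint's range is limited). The gripper opens to 85 mm and grips with 20 to 120 N. Pads are 22 mm wide; open, the fingers measure 114 mm over their backs; the gripper's body (76 mm by 85 mm) begins 54 mm behind the grasp point. The pads swing forward as they close: fully open they stand 13 mm farther back than shut.
Start: joints at [-1.532, 0.181, 1.607, -0, 1.354, -0.206], TCP at [0.139, -0.558, 0.231] pointing down, gripper open.
Joint ranges: [-2.99, 2.99], [-0.89, 2.07], [0.3, 2.58], [-1.14, 4.28], [0, 2.63], [-3.12, 3.12]. Speed limits (rad/s): [2.57, 2.57, 3.01, 3.14, 3.14, 3.14].

### API

Orientations are given as a unit quaternion [w, x, y, z].
In Python, from bench import status, camera, ctrl gives the robot as it stands. The module is installed in compiled form; this text tells all that it offers.
- The arm moves only by the shell command python3 -m handwheel 'ROWS'. ROWS is JSON, a list that holds one entry, the list of rows, each a list of 7 numbers: the opening, from -1 (shut) to 1 (fully open), then the shift along the tool's x, y, z in cm, then the turn, a rotation vector about the tool's x, y, z in degrees. A call has 1 to 10 rows; each row is the pose to reach, as a shift and turn from the pose commanded when the call began, along the tool's axes at that moment; what a row does not reach only later rows make up. A row lasts 1/8 s, in which the tool goes at most 62.5 mm and 10.7 degrees, less where a joint would pass 70% of its speed; a pose out of reach is approached as far as the arm can. A call with a gripper value outside its range is refused whole. The fingers move at their own pace and stop on an object; the grip force is fixed at half the most. Time passes only in rows, so rows that repeat a pose let the fingers close. It gives the time, the measured TCP pose, the force, the opening and the grip force at its end, in the units of the state.
- status.get_obs(): the state, without advancing time (a new reading comes with each control period).
- camera(name): name is "scene" or "side" or "wrist"; returns a dict with "frame" (420x560x3 uint8, blue, green, red), "depth" (420x560 float32, m along the optical axis (not along the pixel's ray), 0 where there is no reading), "fx", "fy", "cx", "cy" (pixels), "dist" ([k1, k2, p1, p2, k3] as OpenCV has them; the pictures are not rectified), "extrinsics" (4x4, takes a point from camera to world coordinates); the wrist camera has in their place "hand_eye" (4x4, takes a point from camera to tool coordinates, whose origin is the TCP and whose axes are the flange's). Camera axes: x right, y down, z forward; pixel columns grow to the right and rows downward; lengths in m; the calibration is good to about 2 mm. A picture is of the moment at which its call begins: read the wrist's pose just before it.
- ctrl.hand_in(): hands the job in; it is judged then, once.
The state is a dict: "time_s": time; "q": joint angles; "dq": joint speeds; "joint_efforts": joint torques, N m; "eef_pos": TCP position; "eef_rot": TCP orientation; "wrist_force": force on the tool from outside, world axes, zero at the start; "torque": the same for the moment, N m; "opening": opening from 0.0 (shut) to 1.0 (fully open); "grasp_force": force on a finger pad.
Only numpy, scipy, OpenCV 4.12 (cv2) and the standard library are available. Lean on these libraries where they do the work, as an engineer would, in place of code of your own. Each camera call takes 0.05 s, during which the arm holds its last target. There are 200 camera calls.

## Working session

There is one attempt and no reset: what is moved stays moved. The work goes in short steps, Python scripts to look and compute and a shell command to move; the robot and the scene stay as the last step left them, time stands still between calls to the robot, and variables do not carry over. Pictures are saved under pics/ and viewed, at most 10 in all, crops included, and the job is handed in when it is done.

```bash
mkdir -p pics; ls
cat > h.py <<'E'
import numpy as np,cv2
from bench import status,camera,ctrl
from scipy.spatial.transform import Rotation as R
def T():
    o=status.get_obs();q=o['eef_rot'];M=np.eye(4);M[:3,:3]=R.from_quat([q[1],q[2],q[3],q[0]]).as_matrix();M[:3,3]=o['eef_pos'];return M
def cam(n):
    t=T();c=camera(n);c['E']=c['extrinsics'] if n!='wrist' else t@np.array(c['hand_eye']);c['E']=np.array(c['E'])
    c['K']=np.array([[c['fx'],0,c['cx']],[0,c['fy'],c['cy']],[0,0,1.]]);c['D']=np.array(c['dist'],float);return c
def cloud(c):
    h,w=c['depth'].shape;v,u=np.mgrid[:h,:w]
    p=cv2.undistortPoints(np.stack([u,v],-1).reshape(-1,1,2).astype(np.float64),c['K'],c['D']).reshape(h,w,2)
    d=c['depth'][...,None].astype(float)
    P=np.concatenate([p*d,d],-1)@c['E'][:3,:3].T+c['E'][:3,3];P[c['depth']<=0]=np.nan;return P
def proj(c,X):
    M=np.linalg.inv(c['E']);rv=cv2.Rodrigues(M[:3,:3])[0]
    return cv2.projectPoints(np.array(X,float).reshape(-1,1,3),rv,M[:3,3],c['K'],c['D'])[0].reshape(-1,2)
E
python3 - <<'E'
from h import *
print(status.get_obs())
c=cam('scene');d=cam('side')
cv2.imwrite('pics/a.png',c['frame']);cv2.imwrite('pics/b.png',d['frame'])
import pickle;pickle.dump((c,d),open('cd.pkl','wb'))
print(c['E'],d['E'],np.isfinite(cloud(c)).mean())
E
```

```text
pics
{'time_s': 0.0, 'q': array([-1.53231198e+00,  1.81590256e-01,  1.60805579e+00,  3.73684076e-06,
        1.35377734e+00, -2.06297058e-01]), 'dq': array([ 0.00015731, -0.00075399,  0.00023706, -0.00088206, -0.00053762,
       -0.00172871]), 'joint_efforts': array([ 4.56953067e-04, -4.44871759e+01, -3.51337659e+01, -2.00293025e-04,
        8.97963066e-03, -8.37719057e-06]), 'eef_pos': array([ 0.13934519, -0.55726918,  0.23033339]), 'eef_rot': array([-9.11990951e-04,  9.92519236e-01,  1.22084921e-01,  7.85325878e-05]), 'wrist_force': array([ 0.56217032,  0.14217273, -0.08615864]), 'torque': array([ 0.03686245, -0.00423285, -0.00275384]), 'grasp_force': 0.0, 'opening': 1.0009802724919261}
[[ 0.84558204  0.41409435 -0.33692265  0.94598019]
 [ 0.53379686 -0.6643615   0.52314884 -0.61462047]
 [-0.00720546 -0.62221352 -0.78281442  0.95775059]
 [ 0.          0.          0.          1.        ]] [[-0.94523796 -0.14888213  0.29044674  0.26410061]
 [-0.32606832  0.46976939 -0.82036344  0.79099548]
 [-0.01430553 -0.87014415 -0.4925896   0.56348979]
 [ 0.          0.          0.          1.        ]] 0.996203231292517
```

View pics/a.png

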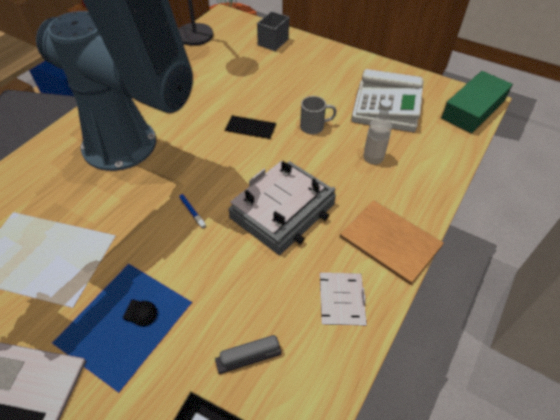

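View pics/b.png

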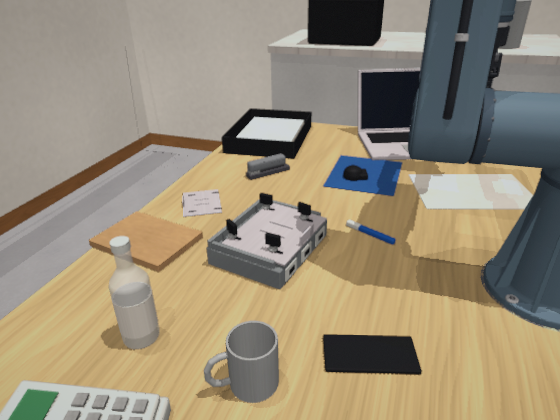

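Scene view: the box is at about (283,203), with the four black wings at (249,197), (286,168), (317,185) and (279,217). The smaller look-alike plate lies at (343,298). In the side view the sockets face lower right, at (290,270). Next I'll build a top-down map from the depth.

Run:
```python
from h import *
import pickle
c,d=pickle.load(open('cd.pkl','rb'))
P=cloud(c);print('box centre',P[203,283],P[205,290]); 
x0,y0=P[203,283][:2]
S=1500;W=600
out=[]
for cc in (c,d):
    P=cloud(cc);m=np.isfinite(P).all(-1)&(abs(P[...,0]-x0)<.2)&(abs(P[...,1]-y0)<.2)&(P[...,2]<.13)&(P[...,2]>.03)
    X=P[m];col=cc['frame'][m]
    im=np.zeros((W//2*2,W,3),np.uint8)
    o=np.argsort(X[:,2])
    for p,k in zip(X[o],col[o]):
        u=int(W/2-(p[1]-y0)*S);v=int(W/2-(p[0]-x0)*S)
        cv2.circle(im,(u,v),3,k.tolist(),-1)
    out.append(cv2.resize(im,(400,400)))
    h,e=np.histogram(X[:,2],bins=np.arange(.03,.1,.004));print(dict(zip(e.round(3),h)))
    q=X[:,:2].astype(np.float32);q=X[(X[:,2]<.068),:2].astype(np.float32);print(cv2.minAreaRect(q))
    for z0,z1 in((.03,.075),(.056,.0),):pass
cv2.imwrite('pics/c.png',np.hstack(out))
```

```text
box centre [0.56834981 0.0275793  0.05500537] [0.5885286  0.02860142 0.05888767]
{np.float64(0.03): np.int64(121), np.float64(0.034): np.int64(90), np.float64(0.038): np.int64(167), np.float64(0.042): np.int64(475), np.float64(0.046): np.int64(202), np.float64(0.05): np.int64(331), np.float64(0.054): np.int64(2081), np.float64(0.058): np.int64(1183), np.float64(0.062): np.int64(267), np.float64(0.066): np.int64(47), np.float64(0.07): np.int64(55), np.float64(0.074): np.int64(65), np.float64(0.078): np.int64(60), np.float64(0.082): np.int64(42), np.float64(0.086): np.int64(43), np.float64(0.09): np.int64(91), np.float64(0.094): np.int64(91)}
((0.5668149590492249, 0.03870292752981186), (0.22694359719753265, 0.2059280276298523), 79.9040298461914)
{np.float64(0.03): np.int64(190), np.float64(0.034): np.int64(202), np.float64(0.038): np.int64(235), np.float64(0.042): np.int64(357), np.float64(0.046): np.int64(195), np.float64(0.05): np.int64(210), np.float64(0.054): np.int64(1570), np.float64(0.058): np.int64(2018), np.float64(0.062): np.int64(299), np.float64(0.066): np.int64(64), np.float64(0.07): np.int64(70), np.float64(0.074): np.int64(109), np.float64(0.078): np.int64(119), np.float64(0.082): np.int64(82), np.float64(0.086): np.int64(96), np.float64(0.09): np.int64(88), np.float64(0.094): np.int64(154)}
((0.5543535351753235, 0.042902588844299316), (0.22820152342319489, 0.18475696444511414), 79.9583511352539)
```

View pics/c.png

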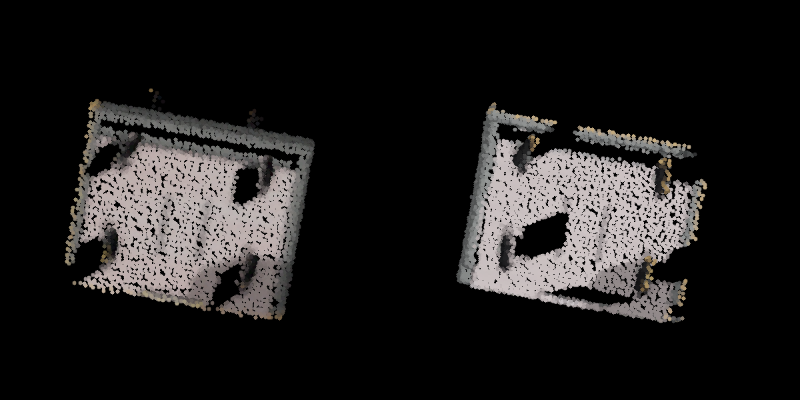

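Map: the end stop runs from (95,103) to (313,145), which puts box x at about -0.19 rad from world x. The sockets and tab are on the robot side, and all four wings are visible. Next I'll plan a close look with the wrist camera.

```bash
cat >> h.py <<'E'
def plan(pos,yaw):
    """row shift (cm) and turn (deg) from the present pose to a tool-down pose with tool x at yaw (half turn free)"""
    t=T();best=None
    for k in (0,np.pi,-np.pi):
        y=yaw+k;G=np.array([[np.cos(y),np.sin(y),0],[np.sin(y),-np.cos(y),0],[0,0,-1]])
        r=R.from_matrix(t[:3,:3].T@G).as_rotvec(degrees=True)
        if best is None or abs(r[2])<abs(best[2]):best=r
    s=t[:3,:3].T@(np.array(pos)-t[:3,3])*100
    print('shift',s.round(2),'turn',best.round(1))
E
python3 - <<'E'
from h import *
print(np.array(camera('wrist')['hand_eye']).round(3))
plan([.50,.04,.40],-.18)
E
```

```text
[[-0.001 -0.952 -0.307  0.079]
 [ 1.    -0.001  0.     0.001]
 [-0.001 -0.307  0.952 -0.142]
 [ 0.     0.     0.     1.   ]]
shift [ 49.47 -49.24 -16.86] turn [-0.1  0.  24.3]
```

Run:
```python
from h import *
plan([.60,.035,.28],-.18)
```

```text
shift [ 59.05 -46.32  -4.86] turn [-0.1  0.  24.3]
```

```bash
python3 -m handwheel '[[[0,5,-4,-4,0,0,3],[0,10,-8,-5,0,0,6],[0,15,-12,-5,0,0,9],[0,20,-16,-5,0,0,12],[0,25,-20,-5,0,0,15],[0,30,-23.6,-5,0,0,18],[0,35,-27.6,-5,0,0,21],[0,40,-31.5,-5,0,0,24.3],[0,45,-35.3,-5,0,0,24.3],[0,49,-38.5,-5,0,0,24.3]]]'
python3 - <<'E'
from h import *
plan([.60,.035,.28],-.18)
E
```

```text
time_s: 1.4
eef_pos: [0.5167, -0.0711, 0.2813]
eef_rot: [0.0, 0.996, -0.089, 0.0]
wrist_force: [0.6, -0.6, -0.1]
opening: 0.503
grasp_force: 0.0
shift [  6.3  -11.92   0.13] turn [ 0. -0.  0.]
```

```bash
python3 -m handwheel '[[[-1,3,-5.5,0,0,0,0],[-1,6,-11,0,0,0,0],[-1,6.3,-11.9,0,0,0,0],[-1,6.3,-11.9,0,0,0,0],[-1,6.3,-11.9,0,0,0,0]]]'
python3 - <<'E'
from h import *
import pickle
c=cam('wrist');pickle.dump((c,status.get_obs()),open('w.pkl','wb'))
cv2.imwrite('pics/d.png',c['frame']);print(c['fx'],status.get_obs()['eef_pos'])
P=cloud(c);print(np.isfinite(P).all(-1).mean())
E
```

```text
time_s: 2.02
eef_pos: [0.5984, 0.0318, 0.2812]
eef_rot: [0.0, 0.996, -0.09, -0.0]
wrist_force: [-0.2, 0.0, 0.1]
opening: 0.0
grasp_force: 0.0
330.97622291467565 [0.59844726 0.03157084 0.28144368]
0.9960841836734694
```

View pics/d.png

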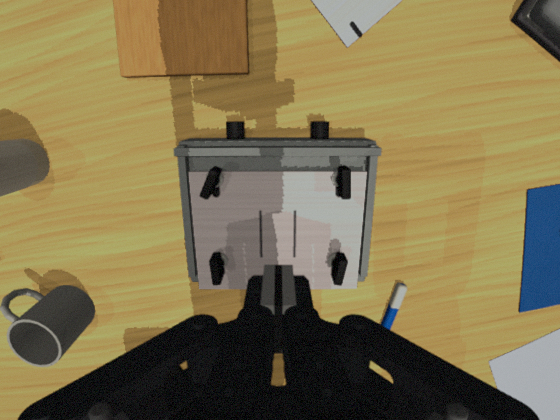

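The wrist view shows the box square in the image. The end stop is at rows 140–152 and the cover's far edge at row 171, so there is a visible gap. The wings are at (211,183), (344,182), (340,268) and (217,268), and the mug, bottle and pen are clear of it.

Run:
```python
from h import *
import pickle
c,o=pickle.load(open('w.pkl','rb'))
P=cloud(c);g=c['frame'].max(-1)
S={}
for n,(u,v) in dict(a=(217,268),b=(211,183),c=(344,182),d=(340,268)).items():
    w=P[v-25:v+25,u-20:u+20].reshape(-1,3);gg=g[v-25:v+25,u-20:u+20].ravel()
    m=(w[:,2]>.079)&(w[:,2]<.11)
    q=w[m];zt=np.percentile(q[:,2],95);q=q[q[:,2]>zt-.006]
    r=cv2.minAreaRect((q[:,:2]*1000).astype(np.float32));(l1,l2)=r[1]
    bx=cv2.boxPoints(r);e=bx[1]-bx[0] if np.linalg.norm(bx[1]-bx[0])>np.linalg.norm(bx[2]-bx[1]) else bx[2]-bx[1]
    ang=np.arctan2(e[1],e[0]);ang=(ang+np.pi/2)%np.pi-np.pi/2
    S[n]=np.array(r[0])/1000;print(n,S[n].round(4),np.round(r[1],1),'ang',ang.round(3),'zt',zt.round(4),len(q))
ctr=sum(S.values())/4
nom=dict(a=(-.05,.07),b=(.05,.07),c=(.05,-.07),d=(-.05,-.07))
A=sum((S[n]-ctr)[0]*nom[n][0]+(S[n]-ctr)[1]*nom[n][1] for n in nom);B=sum(nom[n][0]*(S[n]-ctr)[1]-nom[n][1]*(S[n]-ctr)[0] for n in nom)
psi=np.arctan2(B,A);Rm=np.array([[np.cos(psi),-np.sin(psi)],[np.sin(psi),np.cos(psi)]])
print('ctr',ctr,'psi',psi)
for n in nom:print(n,(S[n]-ctr-Rm@nom[n]).round(4),'fit',(ctr+Rm@nom[n]).round(4))
B=P.copy();B[...,:2]=(P[...,:2]-ctr)@Rm
# x profile along middle
for y0,y1 in((.035,.055),(-.055,-.035)):
    m=(B[...,1]>y0)&(B[...,1]<y1)&(abs(B[...,0])<.13)
    q=B[m]
    for x in np.arange(-.095,.1,.004):
        k=abs(q[:,0]-x)<.002
        if k.any() and (x>.04 or x<-.07):print(round(x,3),np.median(q[k,2]).round(4),end=' | ')
    print()
# brightness profile of cover far edge, projecting
for x in np.arange(.04,.08,.002):
    X=[np.r_[ctr+Rm@[x,y],.058] for y in(-.04,-.03,.03,.04)]
    uv=proj(c,X).round().astype(int);print(round(x,3),int(np.mean([c['frame'][v,u].mean() for u,v in uv])),end=' ')
```

```text
a [0.5218 0.1167] [10.  31.6] ang -0.118 zt 0.0947 254
b [0.6191 0.099 ] [10.3 32. ] ang -0.609 zt 0.0955 314
c [ 0.5945 -0.0377] [ 9.8 31.6] ang -0.112 zt 0.0958 317
d [ 0.4966 -0.0203] [10.4 32.4] ang -0.35 zt 0.0954 259
ctr [0.55800594 0.03941137] psi -0.17900401111082415
a [ 0.0005 -0.0005] fit [0.5213 0.1172]
b [-0.0005 -0.0004] fit [0.6197 0.0994]
c [-0.0002  0.0007] fit [ 0.5947 -0.0384]
d [0.0003 0.0002] fit [ 0.4963 -0.0206]
-0.091 0.0543 | -0.087 0.0552 | -0.083 0.0551 | -0.079 0.0552 | -0.075 0.0555 | -0.071 0.0553 | 0.041 0.3545 | 0.045 0.3556 | 0.049 0.357 | 0.053 0.3574 | 0.057 0.3658 | 0.061 0.0441 | 0.065 0.0438 | 0.069 0.044 | 0.073 0.044 | 0.077 0.063 | 0.081 0.063 | 0.085 0.0445 | 0.089 0.0407 | 0.093 0.0279 | 0.097 0.0284 | 
-0.091 0.0548 | -0.087 0.0548 | -0.083 0.0553 | -0.079 0.0551 | -0.075 0.0555 | -0.071 0.0555 | 0.041 0.3541 | 0.045 0.3553 | 0.049 0.3565 | 0.053 0.3569 | 0.057 0.3516 | 0.061 0.0442 | 0.065 0.0441 | 0.069 0.0441 | 0.073 0.0446 | 0.077 0.063 | 0.081 0.0629 | 0.085 0.045 | 0.089 0.0411 | 0.093 0.0283 | 0.097 0.0282 | 
0.04 149 0.042 149 0.044 152 0.046 149 0.048 148 0.05 150 0.052 148 0.054 148 0.056 145 0.058 73 0.06 83 0.062 96 0.064 102 0.066 103 0.068 103 0.07 102 0.072 102 0.074 114 0.076 122 0.078 122
```

```bash
cat >> h.py <<'E'
PSI=-.179;CT=np.array([.558,.0394]);RM=np.array([[np.cos(PSI),-np.sin(PSI)],[np.sin(PSI),np.cos(PSI)]])
NOM=dict(a=(-.05,.07),b=(.05,.07),c=(.05,-.07),d=(-.05,-.07))
def w(x,y):return CT+RM@np.array([x,y])
def inbox():
    t=T();return (RM.T@(t[:2,3]-CT)).round(4),t[2,3].round(4)
E
python3 - <<'E'
from h import *
plan([*w(-.125,0),.064],PSI)
E
```

```text
shift [-1.662e+01 -2.000e-02  2.174e+01] turn [ 0.   0.  -0.1]
```

```bash
python3 -m handwheel '[[[-1,-6,0,2,0,0,0],[-1,-12,0,4,0,0,0],[-1,-16.6,0,8,0,0,0],[-1,-16.6,0,14,0,0,0],[-1,-16.6,0,20,0,0,0],[-1,-16.6,0,21.7,0,0,0],[-1,-15.5,0,21.7,0,0,0],[-1,-15.5,0,21.7,0,0,0]]]'; python3 -c "
from h import *
print(inbox(),status.get_obs()['wrist_force'])"
```

```text
time_s: 3.08
eef_pos: [0.4488, 0.0596, 0.0659]
eef_rot: [0.0, 0.996, -0.09, 0.002]
wrist_force: [0.0, -0.3, 0.2]
opening: -0.002
grasp_force: 0.0
(array([-0.111 ,  0.0004]), np.float64(0.0659)) [ 0.04818772 -0.32965397  0.20577617]
```

```bash
python3 -m handwheel '[[[-1,0.3,0,0,0,0,0],[-1,0.6,0,0,0,0,0],[-1,0.8,0,0,0,0,0],[-1,1.0,0,0,0,0,0],[-1,1.2,0,0,0,0,0],[-1,1.4,0,0,0,0,0],[-1,1.6,0,0,0,0,0],[-1,1.8,0,0,0,0,0],[-1,2.0,0,0,0,0,0]]]'; python3 -c "
from h import *
print(inbox(),status.get_obs()['wrist_force'])"
```

```text
time_s: 4.2
eef_pos: [0.4663, 0.057, 0.0643]
eef_rot: [-0.0, 0.996, -0.09, -0.0]
wrist_force: [-3.0, 0.3, 2.1]
opening: 0.001
grasp_force: 1.5
(array([-0.0934,  0.001 ]), np.float64(0.0643)) [-2.99903341  0.2862683   2.0820435 ]
```

```bash
python3 -m handwheel '[[[-1,0.15,0,0,0,0,0],[-1,0.3,0,0,0,0,0],[-1,0.4,0,0,0,0,0],[-1,0.5,0,0,0,0,0],[-1,0.5,0,0,0,0,0]]]'; python3 -c "
from h import *
print(inbox(),status.get_obs()['wrist_force'])
c=cam('wrist');cv2.imwrite('pics/e.png',c['frame'])
for x in np.arange(.05,.082,.001):
    X=[np.r_[w(x,y),.0585] for y in(-.04,-.03,.03,.04)]
    uv=proj(c,X).round().astype(int);ok=[(u,v) for u,v in uv if 0<=u<560 and 0<=v<420];print(round(x,3),[int(c['frame'][v,u].mean()) for u,v in ok],end=' ')
"
```

```text
time_s: 4.82
eef_pos: [0.4713, 0.0561, 0.0644]
eef_rot: [-0.0, 0.996, -0.09, 0.0]
wrist_force: [-2.2, 0.4, 1.7]
opening: 0.003
grasp_force: 1.3
(array([-0.0883,  0.001 ]), np.float64(0.0644)) [-2.1713336   0.36353325  1.68621333]
0.05 [] 0.051 [] 0.052 [] 0.053 [] 0.054 [] 0.055 [] 0.056 [] 0.057 [] 0.058 [] 0.059 [] 0.06 [] 0.061 [] 0.062 [] 0.063 [] 0.064 [] 0.065 [] 0.066 [] 0.067 [] 0.068 [] 0.069 [] 0.07 [] 0.071 [] 0.072 [] 0.073 [] 0.074 [] 0.075 [] 0.076 [] 0.077 [] 0.078 [] 0.079 [] 0.08 [] 0.081 []
```

Still sliding at about 2 N. I'll continue in 1 mm and 0.5 mm steps until the force rises.

```bash
python3 -m handwheel '[[[-1,0.1,0,0,0,0,0],[-1,0.15,0,0,0,0,0],[-1,0.2,0,0,0,0,0],[-1,0.2,0,0,0,0,0]]]';python3 -m handwheel '[[[-1,0.05,0,0,0,0,0],[-1,0.1,0,0,0,0,0],[-1,0.1,0,0,0,0,0]]]'; python3 -c "
from h import *
print(inbox(),status.get_obs()['wrist_force'])"
```

```text
time_s: 5.38
eef_pos: [0.4721, 0.0558, 0.0639]
eef_rot: [0.0, 0.996, -0.09, -0.001]
wrist_force: [-5.4, -0.1, 1.6]
opening: 0.003
grasp_force: 2.5
time_s: 5.75
eef_pos: [0.472, 0.0558, 0.0635]
eef_rot: [0.0, 0.996, -0.089, -0.002]
wrist_force: [-8.0, 0.2, 1.8]
opening: -0.004
grasp_force: 3.8
(array([-0.0875,  0.0008]), np.float64(0.0635)) [-8.0208331   0.1667459   1.75730108]
```

The force rises with no motion, so the cover is against the stop. I'll back off and move up over the box, and check it with a wrist image.

```bash
python3 -m handwheel '[[[-1,-0.8,0,0,0,0,0],[-1,-1.5,0,-1,0,0,0],[-0.1,-1.5,0,-7,0,0,0],[-0.1,-1.5,0,-12,0,0,0],[-0.1,4,0,-14,0,0,0],[-0.1,10,0,-15,0,0,0],[-0.1,11,0,-15,0,0,0],[-0.1,11,0,-15,0,0,0]]]'
python3 - <<'E'
from h import *
c=cam('wrist');P=cloud(c);print(inbox())
cv2.imwrite('pics/f.png',c['frame'])
for x in np.arange(.052,.082,.002):
    uv=proj(c,[np.r_[w(x,y),.057] for y in(-.04,-.03,.03,.04)]).round().astype(int)
    print(round(x,3),[int(c['frame'][v,u].mean()) for u,v in uv if 0<=u<560 and 0<=v<420],end=' ')
print()
def wing(n):
    d=np.linalg.norm(P[...,:2]-w(*NOM[n]),axis=-1)
    m=(d<.025)&(P[...,2]>.079)&(P[...,2]<.11);q=P[m]
    if len(q)<50: return
    zt=np.percentile(q[:,2],95);q=q[q[:,2]>zt-.006];r=cv2.minAreaRect((q[:,:2]*1000).astype(np.float32))
    bx=cv2.boxPoints(r);e=max(bx[1]-bx[0],bx[2]-bx[1],key=np.linalg.norm);a=(np.arctan2(e[1],e[0])+np.pi/2)%np.pi-np.pi/2
    print(n,np.round(r[0],1),w(*NOM[n]).round(4),np.round(r[1],1),a.round(3),zt.round(4))
for n in NOM:wing(n)
plan([*w(*NOM['a']),.13],-.118)
E
```

```text
time_s: 6.75
eef_pos: [0.5821, 0.036, 0.2143]
eef_rot: [-0.0, 0.996, -0.09, -0.0]
wrist_force: [-0.3, -0.3, -0.8]
opening: 0.447
grasp_force: 0.0
(array([0.0235, 0.001 ]), np.float64(0.2141))
0.052 [178, 176, 177, 172] 0.054 [176, 177, 176, 177] 0.056 [177, 177, 175, 177] 0.058 [178, 176, 179, 177] 0.06 [179, 177, 175, 141] 0.062 [178, 179, 178, 136] 0.064 [177, 176, 176, 131] 0.066 [175, 174, 175, 129] 0.068 [178, 179, 177, 132] 0.07 [178, 178, 144, 131] 0.072 [177, 178, 129, 131] 0.074 [115, 110, 91, 88] 0.076 [122, 87, 92, 91] 0.078 [125, 88, 93, 90] 0.08 [127, 86, 90, 91] 0.082 [125, 89, 94, 89] 
a [526.5 116.5] [0.5213 0.1172] [10.1 22.2] -0.133 0.0946
b [619.3  99.3] [0.6197 0.0994] [10.4 31.9] -0.62 0.0953
c [594.5 -38.2] [ 0.5947 -0.0384] [10.5 32. ] -0.118 0.0956
d [501.6 -22.4] [ 0.4963 -0.0206] [10.3 21.4] -0.332 0.0953
shift [-7.34 -6.9   8.41] turn [-0.   0.1 -3.5]
```

View pics/f.png

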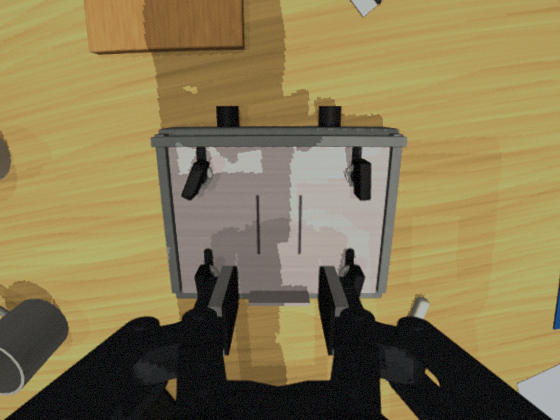

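The cover is home: its far edge is at box x ≈ 0.074, meeting the stop along its length. Wing angles are a -0.12, b -0.615, c -0.115 and d -0.34. Now I'll grip a.

```bash
python3 -m handwheel '[[[-0.1,-4,-4,4,0,0,-3.5],[-0.1,-7.3,-6.9,8,0,0,-3.5],[-0.1,-7.3,-6.9,8.5,0,0,-3.5],[-0.1,-7.3,-6.9,8.5,0,0,-3.5]]]'
python3 - <<'E'
from h import *
print(inbox(),status.get_obs()['opening']);plan([*w(*NOM['a']),.068],-.118)
E
```

```text
time_s: 7.3
eef_pos: [0.5219, 0.1171, 0.1294]
eef_rot: [0.0, 0.998, -0.058, -0.0]
wrist_force: [0.7, -0.5, 0.1]
opening: 0.448
grasp_force: 0.0
(array([-0.0494,  0.0701]), np.float64(0.1294)) 0.44841232685652377
shift [-0.06  0.    6.14] turn [0.  0.  0.1]
```

```bash
python3 -m handwheel '[[[-0.1,0,0,4,0,0,0],[-0.1,-0.05,0,6.1,0,0,0],[-0.1,-0.05,0,6.1,0,0,0],[-1,-0.05,0,6.1,0,0,0],[-1,-0.05,0,6.1,0,0,0],[-1,-0.05,0,6.1,0,0,0]]]'
python3 - <<'E'
from h import *
o=status.get_obs();print(inbox(),o['torque'],o['q'])
E
```

```text
time_s: 8.05
eef_pos: [0.5241, 0.1172, 0.0702]
eef_rot: [-0.0, 0.998, -0.059, 0.002]
wrist_force: [1.0, 2.4, 6.2]
opening: 0.1
grasp_force: 62.5
(array([-0.0472,  0.0705]), np.float64(0.0702)) [ 0.38359731 -0.16115119 -0.06473453] [-1.48727479e-03  3.00253608e-01  1.82330489e+00  6.47272700e-04
  1.01390027e+00  1.68741133e+00]
```

```bash
python3 -m handwheel '[[[-1,0,0,0.06,0,0,9],[-1,0,0,0.12,0,0,18],[-1,0,0,0.18,0,0,27],[-1,0,0,0.18,0,0,27],[-1,0,0,0.18,0,0,27]]]'
python3 - <<'E'
from h import *
o=status.get_obs();t=T();print(inbox(),o['torque'],o['wrist_force'],'yaw',np.arctan2(t[1,0],t[0,0]))
E
```

```text
time_s: 8.68
eef_pos: [0.5234, 0.1156, 0.0683]
eef_rot: [0.001, 0.957, -0.29, 0.001]
wrist_force: [-1.9, -4.7, 9.8]
opening: 0.106
grasp_force: 63.1
(array([-0.0476,  0.0688]), np.float64(0.0683)) [-0.97880571  0.37424169 -0.08833215] [-1.94053446 -4.74138281  9.78893044] yaw -0.5891796206048623
```

Run:
```python
from h import *
plan([*w(*NOM['c']),.068],-.115)
```

```text
shift [14.48  8.84  0.08] turn [  0.1  -0.2 -27.2]
```

```bash
python3 -m handwheel '[[[-0.1,0,0,0,0,0,0],[-0.1,0,0,0,0,0,0],[-0.1,0,0,-5,0,0,0],[-0.1,4.5,2.8,-6.2,0,0,-9],[-0.1,9.6,5.8,-6.2,0,0,-18],[-0.1,14.5,8.85,-6.2,0,0,-27],[-0.1,14.5,8.85,-6.2,0,0,-27],[-0.1,14.5,8.85,-6.2,0,0,-27]]]'
python3 - <<'E'
from h import *
print(inbox(),status.get_obs()['opening']);plan([*w(*NOM['c']),.068],-.115)
E
```

```text
time_s: 9.68
eef_pos: [0.5929, -0.0369, 0.1278]
eef_rot: [-0.0, 0.998, -0.06, -0.001]
wrist_force: [-0.1, 0.2, -0.5]
opening: 0.448
grasp_force: 0.0
(array([ 0.0479, -0.0689]), np.float64(0.1278)) 0.4478538344822405
shift [0.21 0.13 5.98] turn [-0.   0.1 -0.3]
```

```bash
python3 -m handwheel '[[[-0.1,0.2,0.13,4,0,0,0],[-0.1,0.2,0.13,5.9,0,0,0],[-1,0.2,0.13,5.9,0,0,0],[-1,0.2,0.13,5.9,0,0,0],[-1,0.2,0.13,5.9,0,0,0],[-1,0.2,0.13,5.9,0,0,0],[-1,0.2,0.13,5.96,0,0,9],[-1,0.2,0.13,6.02,0,0,18],[-1,0.2,0.13,6.08,0,0,27],[-1,0.2,0.13,6.08,0,0,27]]]'
python3 - <<'E'
from h import *
o=status.get_obs();t=T();print(inbox(),o['torque'],o['wrist_force'],'yaw',np.arctan2(t[1,0],t[0,0]))
E
```

```text
time_s: 10.92
eef_pos: [0.5949, -0.0387, 0.0679]
eef_rot: [0.0, 0.957, -0.29, -0.001]
wrist_force: [-4.3, 2.2, 0.6]
opening: 0.101
grasp_force: 62.6
(array([ 0.0503, -0.0703]), np.float64(0.0679)) [ 0.38391429  0.66719216 -0.02267269] [-4.32412242  2.16247201  0.57488178] yaw -0.5882519581418182
```

```bash
python3 - <<'E'
from h import *
plan([*w(*NOM['b']),.128],-.615)
E
python3 -m handwheel '[[[-0.1,0,0,0,0,0,0],[-0.1,0,0,0,0,0,0],[-0.1,0,0,-5,0,0,0],[-0.1,-1,-4,-6,0,0,1.5],[-0.1,-3,-8,-6,0,0,1.5],[-0.1,-5,-12.5,-6,0,0,1.5],[-0.1,-5.6,-12.8,-6,0,0,1.5],[-0.1,-5.6,-12.8,-6,0,0,1.5]]]'
python3 - <<'E'
from h import *
print(inbox(),status.get_obs()['opening']);plan([*w(*NOM['b']),.068],-.615)
E
```

```text
shift [ -5.61 -12.86  -6.01] turn [0.  0.1 1.5]
time_s: 11.92
eef_pos: [0.6201, 0.0988, 0.128]
eef_rot: [0.0, 0.953, -0.302, 0.0]
wrist_force: [-0.4, -0.2, 0.1]
opening: 0.448
grasp_force: 0.0
(array([0.0506, 0.0695]), np.float64(0.128)) 0.4484422132113933
shift [-0.08 -0.02  6.  ] turn [ 0.  -0.1  0.1]
```

```bash
python3 -m handwheel '[[[-0.1,-0.05,0,4,0,0,0],[-0.1,-0.05,0,5.95,0,0,0],[-1,-0.05,0,5.95,0,0,0],[-1,-0.05,0,5.95,0,0,0],[-1,-0.05,0,5.95,0,0,0],[-1,-0.05,0,5.95,0,0,0],[-1,-0.05,0,6.01,0,0,9],[-1,-0.05,0,6.07,0,0,18],[-1,-0.05,0,6.13,0,0,27],[-1,-0.05,0,6.13,0,0,27]]]'
python3 - <<'E'
from h import *
o=status.get_obs();t=T();print(inbox(),o['torque'],o['wrist_force'],'yaw',np.arctan2(t[1,0],t[0,0]),o['q'][5])
plan([*w(*NOM['d']),.128],-.34)
E
```

```text
time_s: 13.18
eef_pos: [0.6193, 0.0982, 0.0666]
eef_rot: [0.001, 0.856, -0.516, -0.0]
wrist_force: [-2.7, -4.1, -3.3]
opening: 0.102
grasp_force: 62.7
(array([0.0498, 0.0688]), np.float64(0.0666)) [-0.72801866  0.31290108 -0.00648004] [-2.69379702 -4.10557146 -3.27331997] yaw -1.0854314288858327 2.6259340556373196
shift [ 4.78 16.43 -6.11] turn [  0.1  -0.  -42.7]
```

```bash
python3 -m handwheel '[[[-0.1,0,0,0,0,0,0],[-0.1,0,0,0,0,0,0],[-0.1,0,0,-5,0,0,0],[-0.1,1,4,-6,0,0,-10],[-0.1,2.2,8.5,-6.1,0,0,-20],[-0.1,3.5,13,-6.1,0,0,-30],[-0.1,4.8,16.4,-6.1,0,0,-40],[-0.1,4.8,16.4,-6.1,0,0,-42.7],[-0.1,4.8,16.4,-6.1,0,0,-42.7]]]'
python3 - <<'E'
from h import *
print(inbox(),status.get_obs()['opening']);plan([*w(*NOM['d']),.068],-.34)
E
```

```text
time_s: 14.3
eef_pos: [0.4974, -0.02, 0.1283]
eef_rot: [-0.0, 0.985, -0.17, 0.001]
wrist_force: [-0.3, 0.3, -0.1]
opening: 0.452
grasp_force: 0.0
(array([-0.0491, -0.0693]), np.float64(0.1283)) 0.4519026531430704
shift [-0.09  0.09  6.03] turn [-0.  -0.1 -0.1]
```

```bash
python3 -m handwheel '[[[-0.1,-0.05,0.08,4,0,0,0],[-0.1,-0.05,0.08,5.98,0,0,0],[-1,-0.05,0.08,5.98,0,0,0],[-1,-0.05,0.08,5.98,0,0,0],[-1,-0.05,0.08,5.98,0,0,0],[-1,-0.05,0.08,5.98,0,0,0],[-1,-0.05,0.08,6.04,0,0,9],[-1,-0.05,0.08,6.1,0,0,18],[-1,-0.05,0.08,6.16,0,0,27],[-1,-0.05,0.08,6.16,0,0,27]]]'
cat > m.py <<'E'
from h import *
o=status.get_obs();t=T();print(inbox(),'tq',o['torque'].round(3),'F',o['wrist_force'].round(1),'yaw',np.arctan2(t[1,0],t[0,0]).round(3),'q6',o['q'][5].round(2))
E
python3 m.py; python3 -m handwheel '[[[-1,0,0,0,0,0,0]]]';python3 m.py
```

```text
time_s: 15.55
eef_pos: [0.496, -0.0207, 0.0662]
eef_rot: [0.0, 0.919, -0.395, 0.0]
wrist_force: [-3.7, -4.3, 0.1]
opening: 0.106
grasp_force: 62.4
(array([-0.0503, -0.0702]), np.float64(0.0662)) tq [-0.577  0.565 -0.01 ] F [-3.7 -4.3  0.1] yaw -0.811 q6 2.1
time_s: 15.68
eef_pos: [0.496, -0.0208, 0.0662]
eef_rot: [0.0, 0.919, -0.394, 0.0]
wrist_force: [-3.9, -3.6, 1.3]
opening: 0.103
grasp_force: 62.5
(array([-0.0503, -0.0702]), np.float64(0.0662)) tq [-0.68   0.667 -0.057] F [-3.9 -3.6  1.3] yaw -0.81 q6 2.1
```

All four are now part way down. I'll start the second descent on d, watching the moment at each step.

```bash
python3 -m handwheel '[[[-1,0,0,0.035,0,0,5],[-1,0,0,0.035,0,0,5]]]';python3 m.py; python3 -m handwheel '[[[-1,0,0,0.035,0,0,5],[-1,0,0,0.035,0,0,5]]]' >/dev/null;python3 m.py;  python3 -m handwheel '[[[-1,0,0,0.035,0,0,5],[-1,0,0,0.035,0,0,5]]]' >/dev/null;python3 m.py
```

```text
time_s: 15.92
eef_pos: [0.4959, -0.0208, 0.0659]
eef_rot: [0.0, 0.901, -0.434, 0.0]
wrist_force: [-3.9, -4.8, 0.5]
opening: 0.104
grasp_force: 62.7
(array([-0.0503, -0.0703]), np.float64(0.0659)) tq [-0.678  0.741 -0.075] F [-3.9 -4.8  0.5] yaw -0.898 q6 2.19
(array([-0.0504, -0.0704]), np.float64(0.0655)) tq [-0.793  0.821 -0.091] F [-4.3 -5.   2.6] yaw -0.985 q6 2.28
(array([-0.0505, -0.0704]), np.float64(0.0652)) tq [-0.771  0.8   -0.067] F [-4.9 -4.5  2.8] yaw -1.072 q6 2.36
```

```bash
python3 -m handwheel '[[[-1,0,0,0.035,0,0,5],[-1,0,0,0.035,0,0,5]]]' >/dev/null;python3 m.py; python3 -m handwheel '[[[-1,0,0,0.035,0,0,5],[-1,0,0,0.035,0,0,5]]]' >/dev/null;python3 m.py;python3 -m handwheel '[[[-1,0,0,0.035,0,0,5],[-1,0,0,0.035,0,0,5]]]' >/dev/null;python3 m.py
```

```text
(array([-0.0506, -0.0705]), np.float64(0.0648)) tq [-0.812  0.957 -0.064] F [-5.6 -6.   3. ] yaw -1.159 q6 2.45
(array([-0.0506, -0.0705]), np.float64(0.0645)) tq [-0.883  1.013 -0.056] F [-5.9 -5.5  2.6] yaw -1.247 q6 2.54
(array([-0.0507, -0.0706]), np.float64(0.0641)) tq [-0.892  1.102 -0.04 ] F [-6.9 -5.1  3.3] yaw -1.334 q6 2.62
```

```bash
python3 - <<'E'
from h import *
plan([*w(*NOM['b']),.128],-1.085)
E
python3 -m handwheel '[[[-0.1,0,0,0,0,0,0],[-0.1,0,0,0,0,0,0],[-0.1,0,0,-5,0,0,0],[-0.1,0,0,-6.3,0,0,-10],[-0.1,0,0,-6.3,0,0,-20],[-0.1,0,0,-6.3,0,0,-30],[-0.1,0,0,-6.3,0,0,-40],[-0.1,0,0,-6.3,0,0,-50],[-0.1,0,0,-6.3,0,0,-60],[-0.1,0,0,-6.3,0,0,-70]]]'
python3 - <<'E'
from h import *
plan([*w(*NOM['b']),.128],-1.085)
E
```

```text
shift [ -8.79 -14.89  -6.42] turn [  0.1  -0.  -14.3]
time_s: 18.42
eef_pos: [0.4966, -0.0201, 0.1271]
eef_rot: [-0.0, 0.999, -0.054, 0.001]
wrist_force: [0.6, 0.2, -0.0]
opening: 0.449
grasp_force: 0.0
shift [ 10.95 -13.2   -0.07] turn [-0.1 -0.1 56. ]
```

```bash
python3 -m handwheel '[[[-0.1,2,-3,0,0,0,-10.5],[-0.1,4,-5,0,0,0,-21],[-0.1,6,-7,0,0,0,-31.5],[-0.1,8,-10,0,0,0,-42],[-0.1,10,-12,0,0,0,-52.5],[-0.1,10.9,-13.2,0,0,0,-63],[-0.1,10.9,-13.2,0,0,0,-73.5],[-0.1,10.9,-13.2,0,0,0,-84],[-0.1,10.9,-13.2,0,0,0,-94.5],[-0.1,10.9,-13.2,0,0,0,-105]]]'
python3 - <<'E'
from h import *
plan([*w(*NOM['b']),.066],-1.085)
E
```

```text
time_s: 19.68
eef_pos: [0.6199, 0.0988, 0.1269]
eef_rot: [0.0, 0.65, 0.76, 0.001]
wrist_force: [0.2, 0.3, 0.2]
opening: 0.451
grasp_force: 0.0
shift [ 0.06 -0.02  6.09] turn [  0.1  -0.  -19. ]
```

```bash
python3 -m handwheel '[[[-0.1,0.06,0,0,0,0,-10],[-0.1,0.06,0,0,0,0,-19],[-0.1,0.06,0,4,0,0,-19],[-0.1,0.06,0,6.1,0,0,-19],[-1,0.06,0,6.1,0,0,-19],[-1,0.06,0,6.1,0,0,-19],[-1,0.06,0,6.1,0,0,-19],[-1,0.06,0,6.1,0,0,-19],[-1,0.06,0,6.15,0,0,-12],[-1,0.06,0,6.18,0,0,-7]]]';python3 m.py
python3 -m handwheel '[[[-1,0,0,0.035,0,0,5],[-1,0,0,0.035,0,0,5]]]' >/dev/null;python3 m.py;python3 -m handwheel '[[[-1,0,0,0.035,0,0,5],[-1,0,0,0.035,0,0,5]]]' >/dev/null;python3 m.py
```

```text
time_s: 20.92
eef_pos: [0.6188, 0.0988, 0.065]
eef_rot: [-0.0, 0.607, 0.795, -0.0]
wrist_force: [-4.0, -1.3, -3.1]
opening: 0.101
grasp_force: 62.2
(array([0.0492, 0.0693]), np.float64(0.065)) tq [-0.188  0.613  0.071] F [-4.  -1.3 -3.1] yaw 1.837 q6 -0.3
(array([0.0491, 0.0693]), np.float64(0.0646)) tq [-0.272  0.861 -0.032] F [-5.9 -1.7 -1.6] yaw 1.753 q6 -0.21
(array([0.0491, 0.0692]), np.float64(0.0643)) tq [-0.267  0.925 -0.031] F [-6.5 -1.9 -1.8] yaw 1.667 q6 -0.13
```

```bash
python3 -m handwheel '[[[-1,0,0,0.035,0,0,5],[-1,0,0,0.035,0,0,5]]]' >/dev/null;python3 m.py;python3 -m handwheel '[[[-1,0,0,0.035,0,0,5],[-1,0,0,0.035,0,0,5]]]' >/dev/null;python3 m.py
python3 - <<'E'
from h import *
plan([*w(*NOM['a']),.128],-.589)
E
```

```text
(array([0.0489, 0.0692]), np.float64(0.064)) tq [-0.271  0.995 -0.058] F [-6.2 -1.3 -1.2] yaw 1.579 q6 -0.04
(array([0.0488, 0.0692]), np.float64(0.0636)) tq [-0.28   1.097 -0.066] F [-6.4 -1.5 -0.4] yaw 1.492 q6 0.05
shift [ 1.07 -9.84 -6.42] turn [ -0.1  -0.  -60.8]
```

```bash
python3 -m handwheel '[[[-0.1,0,0,0,0,0,0],[-0.1,0,0,0,0,0,0],[-0.1,0,0,-5,0,0,0],[-0.1,0.5,-4,-6.4,0,0,-10.5],[-0.1,1,-8,-6.4,0,0,-21],[-0.1,1,-9.8,-6.4,0,0,-31.5],[-0.1,1,-9.8,-6.4,0,0,-42],[-0.1,1,-9.8,-6.4,0,0,-52],[-0.1,1,-9.8,-6.4,0,0,-60.8],[-0.1,1,-9.8,-6.4,0,0,-60.8]]]'
python3 - <<'E'
from h import *
print(T()[:3,3]);plan([*w(*NOM['a']),.066],-.589)
E
```

```text
time_s: 23.18
eef_pos: [0.5234, 0.1168, 0.1284]
eef_rot: [0.001, 0.291, 0.957, 0.0]
wrist_force: [-0.1, -0.6, 1.4]
opening: 0.451
grasp_force: 0.0
[0.52342046 0.11679263 0.12835645]
shift [ 0.21 -0.1   6.24] turn [ 0.1  0.1 -0.1]
```

```bash
python3 -m handwheel '[[[-0.1,0.2,-0.1,4,0,0,0],[-0.1,0.2,-0.1,6.2,0,0,0],[-1,0.2,-0.1,6.2,0,0,0],[-1,0.2,-0.1,6.2,0,0,0],[-1,0.2,-0.1,6.2,0,0,0],[-1,0.2,-0.1,6.2,0,0,0],[-1,0.2,-0.1,6.26,0,0,9],[-1,0.2,-0.1,6.3,0,0,15],[-1,0.2,-0.1,6.3,0,0,15]]]';python3 m.py
python3 -m handwheel '[[[-1,0,0,0.035,0,0,5],[-1,0,0,0.035,0,0,5]]]' >/dev/null;python3 m.py;python3 -m handwheel '[[[-1,0,0,0.035,0,0,5],[-1,0,0,0.035,0,0,5]]]' >/dev/null;python3 m.py;python3 -m handwheel '[[[-1,0,0,0.035,0,0,5],[-1,0,0,0.035,0,0,5]]]' >/dev/null;python3 m.py
```

```text
time_s: 24.3
eef_pos: [0.5206, 0.117, 0.065]
eef_rot: [0.0, 0.413, 0.911, 0.0]
wrist_force: [0.2, 0.9, -1.6]
opening: 0.1
grasp_force: 62.5
(array([-0.0507,  0.0697]), np.float64(0.065)) tq [ 0.248  0.076 -0.077] F [ 0.2  0.9 -1.6] yaw 2.291 q6 -0.72
(array([-0.0507,  0.0697]), np.float64(0.0647)) tq [ 0.187  0.209 -0.068] F [-1.9  0.4  0.5] yaw 2.205 q6 -0.64
(array([-0.0507,  0.0696]), np.float64(0.0643)) tq [ 0.122  0.333 -0.043] F [-2.6  0.5  1.7] yaw 2.119 q6 -0.55
(array([-0.0508,  0.0696]), np.float64(0.0639)) tq [ 0.051  0.508 -0.078] F [-3.3 -0.5  4.5] yaw 2.032 q6 -0.46
```

Run:
```python
from h import *
plan([*w(*NOM['c']),.128],-.588)
```

```text
shift [-17.22  -0.25  -6.4 ] turn [  0.    0.  -29.9]
```

```bash
python3 -m handwheel '[[[-0.1,0,0,0,0,0,0],[-0.1,0,0,0,0,0,0],[-0.1,0,0,-5,0,0,0],[-0.1,-5,0,-6.4,0,0,-10],[-0.1,-10.5,0,-6.4,0,0,-20],[-0.1,-16,-0.2,-6.4,0,0,-29.9],[-0.1,-17.2,-0.2,-6.4,0,0,-29.9],[-0.1,-17.2,-0.2,-6.4,0,0,-29.9]]]'
python3 - <<'E'
from h import *
print(T()[:3,3]);plan([*w(*NOM['c']),.066],-.588)
E
```

```text
time_s: 26.05
eef_pos: [0.5944, -0.0386, 0.1271]
eef_rot: [-0.0, 0.293, 0.956, 0.0]
wrist_force: [-0.0, -0.1, 1.3]
opening: 0.453
grasp_force: 0.0
[ 0.59437003 -0.03863466  0.12707016]
shift [-0.02  0.04  6.11] turn [ 0.  -0.  -0.3]
```

```bash
python3 -m handwheel '[[[-0.1,0,0,4,0,0,0],[-0.1,0,0,6.1,0,0,0],[-1,0,0,6.1,0,0,0],[-1,0,0,6.1,0,0,0],[-1,0,0,6.1,0,0,0],[-1,0,0,6.1,0,0,0],[-1,0,0,6.16,0,0,9],[-1,0,0,6.2,0,0,15],[-1,0,0,6.2,0,0,15]]]';python3 m.py
python3 -m handwheel '[[[-1,0,0,0.035,0,0,5],[-1,0,0,0.035,0,0,5]]]' >/dev/null;python3 m.py;python3 -m handwheel '[[[-1,0,0,0.035,0,0,5],[-1,0,0,0.035,0,0,5]]]' >/dev/null;python3 m.py;python3 -m handwheel '[[[-1,0,0,0.035,0,0,5],[-1,0,0,0.035,0,0,5]]]' >/dev/null;python3 m.py
```

```text
time_s: 27.18
eef_pos: [0.5933, -0.0373, 0.0654]
eef_rot: [-0.001, 0.414, 0.91, 0.0]
wrist_force: [-5.6, 1.8, -2.1]
opening: 0.101
grasp_force: 61.9
(array([ 0.0484, -0.0692]), np.float64(0.0654)) tq [ 0.199  0.858 -0.079] F [-5.6  1.8 -2.1] yaw 2.287 q6 -0.98
(array([ 0.0484, -0.0692]), np.float64(0.0651)) tq [ 0.242  0.867 -0.061] F [-4.5  1.7 -3.1] yaw 2.2 q6 -0.89
(array([ 0.0485, -0.0691]), np.float64(0.0648)) tq [ 0.319  0.817 -0.077] F [-5.3  0.1 -2.8] yaw 2.113 q6 -0.81
(array([ 0.0485, -0.0692]), np.float64(0.0644)) tq [0.246 0.81  0.007] F [-5.   0.9 -2.3] yaw 2.026 q6 -0.72
```

```bash
for i in 1; do python3 -m handwheel '[[[-1,0,0,0.035,0,0,5],[-1,0,0,0.035,0,0,5]]]' >/dev/null;python3 m.py; done; python3 -m handwheel '[[[-1,0,0,0.035,0,0,5],[-1,0,0,0.035,0,0,5]]]' >/dev/null;python3 m.py
```

```text
(array([ 0.0485, -0.0691]), np.float64(0.0641)) tq [ 0.289  0.768 -0.093] F [-4.9  0.7 -2.7] yaw 1.939 q6 -0.63
(array([ 0.0485, -0.0691]), np.float64(0.0638)) tq [ 0.275  0.779 -0.09 ] F [-4.9  2.1 -2.8] yaw 1.851 q6 -0.54
```

```bash
python3 -m handwheel '[[[-1,0,0,0.04,0,0,6],[-1,0,0,0.04,0,0,6]]]' >/dev/null;python3 m.py; python3 -m handwheel '[[[-1,0,0,0.04,0,0,6],[-1,0,0,0.04,0,0,6]]]' >/dev/null;python3 m.py
```

```text
(array([ 0.0486, -0.0691]), np.float64(0.0634)) tq [ 0.326  0.723 -0.043] F [-4.8  1.6 -2.8] yaw 1.746 q6 -0.44
(array([ 0.0487, -0.0691]), np.float64(0.0631)) tq [ 0.323  0.8   -0.078] F [-4.5  2.1 -2.2] yaw 1.642 q6 -0.33
```

```bash
python3 -m handwheel '[[[-1,0,0,0.04,0,0,6],[-1,0,0,0.04,0,0,6]]]' >/dev/null;python3 m.py
```

```text
(array([ 0.0487, -0.0691]), np.float64(0.063)) tq [0.373 0.91  0.028] F [-5.9  0.7 -0.2] yaw 1.537 q6 -0.23
```

```bash
python3 -m handwheel '[[[-1,0,0,0.02,0,0,3],[-1,0,0,0.02,0,0,3]]]' >/dev/null;python3 m.py
```

```text
(array([ 0.0488, -0.0691]), np.float64(0.063)) tq [0.385 1.005 0.178] F [-6.4  2.3  2.3] yaw 1.486 q6 -0.18
```

```bash
python3 -m handwheel '[[[-1,0,0,0,0,0,0]]]' >/dev/null;python3 m.py
python3 - <<'E'
from h import *
plan([*w(*NOM['a']),.126],2.032)
E
```

```text
(array([ 0.0488, -0.0691]), np.float64(0.063)) tq [0.355 0.955 0.187] F [-6.6  2.1  1.3] yaw 1.486 q6 -0.18
shift [14.79 -8.53 -6.27] turn [ -0.1  -0.1 -31.3]
```

```bash
python3 -m handwheel '[[[-0.1,0,0,0,0,0,0],[-0.1,0,0,0,0,0,0],[-0.1,0,0,-5,0,0,0],[-0.1,4.5,-2.5,-6.3,0,0,-10],[-0.1,9,-5,-6.3,0,0,-20],[-0.1,13.5,-7.7,-6.3,0,0,-30],[-0.1,14.8,-8.5,-6.3,0,0,-31.3],[-0.1,14.8,-8.5,-6.3,0,0,-31.3]]]'
python3 - <<'E'
from h import *
print(T()[:3,3]);plan([*w(*NOM['a']),.064],2.032)
E
```

```text
time_s: 30.55
eef_pos: [0.5229, 0.117, 0.126]
eef_rot: [0.001, 0.527, 0.85, 0.0]
wrist_force: [0.2, -0.9, -0.4]
opening: 0.449
grasp_force: 0.0
[0.5228806  0.11699881 0.12598779]
shift [ 0.1  -0.15  6.2 ] turn [0.1 0.1 0. ]
```

```bash
python3 -m handwheel '[[[-0.1,0.1,-0.15,4,0,0,0],[-0.1,0.1,-0.15,6.2,0,0,0],[-1,0.1,-0.15,6.2,0,0,0],[-1,0.1,-0.15,6.2,0,0,0],[-1,0.1,-0.15,6.2,0,0,0],[-1,0.1,-0.15,6.2,0,0,0],[-1,0.1,-0.15,6.24,0,0,6],[-1,0.1,-0.15,6.24,0,0,6]]]' >/dev/null;python3 m.py
python3 -m handwheel '[[[-1,0,0,0.035,0,0,5],[-1,0,0,0.035,0,0,5]]]' >/dev/null;python3 m.py
```

```text
(array([-0.0501,  0.0682]), np.float64(0.0633)) tq [-1.089  0.052 -0.028] F [-0.4 -6.5 -5.1] yaw 1.926 q6 -0.36
(array([-0.0502,  0.0681]), np.float64(0.0631)) tq [-1.211  0.307 -0.072] F [-1.2 -7.5 -3.5] yaw 1.839 q6 -0.27
```

```bash
python3 -m handwheel '[[[-1,0,0,0.035,0,0,5],[-1,0,0,0.035,0,0,5]]]' >/dev/null;python3 m.py
```

```text
(array([-0.0504,  0.068 ]), np.float64(0.063)) tq [-1.311  0.566  0.06 ] F [-4.2 -7.5 -0.1] yaw 1.752 q6 -0.18
```

```bash
python3 -m handwheel '[[[-1,0,0,0.02,0,0,3],[-1,0,0,0.02,0,0,3]]]' >/dev/null;python3 m.py
```

```text
(array([-0.0505,  0.068 ]), np.float64(0.063)) tq [-1.331  0.787  0.131] F [-4.6 -8.1  2.3] yaw 1.7 q6 -0.13
```

```bash
python3 -m handwheel '[[[-1,0,0,0,0,0,0]]]' >/dev/null;python3 m.py
```

```text
(array([-0.0505,  0.068 ]), np.float64(0.063)) tq [-1.317  0.767  0.137] F [-4.3 -7.   2.2] yaw 1.701 q6 -0.13
```

```bash
python3 -m handwheel '[[[-1,0,0,0.013,0,0,2],[-1,0,0,0.013,0,0,2]]]' >/dev/null;python3 m.py;python3 - <<'E'
from h import *
plan([*w(*NOM['b']),.126],1.492)
E
```

```text
(array([-0.0506,  0.068 ]), np.float64(0.063)) tq [-1.333  0.886  0.213] F [-6.3 -7.9  4. ] yaw 1.666 q6 -0.1
shift [-2.54  9.73 -6.3 ] turn [-0.   0.1 10. ]
```

Pair a and c should be tight. Before tightening b and d, I'll check that c is still tight.

Run:
```python
from h import *
plan([*w(*NOM['c']),.126],1.486)
```

```text
shift [-16.02   5.94  -6.26] turn [-0.   0.1 10.3]
```

```bash
python3 -m handwheel '[[[-0.1,0,0,0,0,0,0],[-0.1,0,0,0,0,0,0],[-0.1,0,0,-5,0,0,0],[-0.1,-5,1.8,-6.3,0,0,5],[-0.1,-10,3.7,-6.3,0,0,10.3],[-0.1,-15,5.6,-6.3,0,0,10.3],[-0.1,-16,5.9,-6.3,0,0,10.3],[-0.1,-16,5.9,-6.3,0,0,10.3]]]'
python3 - <<'E'
from h import *
plan([*w(*NOM['c']),.062],1.486)
E
```

```text
time_s: 33.67
eef_pos: [0.5945, -0.0371, 0.1249]
eef_rot: [-0.0, 0.737, 0.676, 0.0]
wrist_force: [-0.4, 0.2, -0.1]
opening: 0.446
grasp_force: 0.0
shift [-0.13  0.03  6.29] turn [ 0.  -0.  -0.1]
```

```bash
python3 -m handwheel '[[[-0.1,-0.13,0,4,0,0,0],[-0.1,-0.13,0,6.2,0,0,0],[-0.1,-0.13,0,6.25,0,0,0],[-1,-0.13,0,6.25,0,0,0],[-1,-0.13,0,6.25,0,0,0],[-1,-0.13,0,6.25,0,0,0],[-1,-0.13,0,6.25,0,0,0]]]' >/dev/null;python3 m.py
python3 -m handwheel '[[[-1,0,0,0.007,0,0,1],[-1,0,0,0.007,0,0,1]]]' >/dev/null;python3 m.py
```

```text
(array([ 0.0487, -0.0694]), np.float64(0.0637)) tq [0.328 1.034 0.192] F [-6.1  1.5  6. ] yaw 1.487 q6 -0.18
(array([ 0.0487, -0.0694]), np.float64(0.0637)) tq [0.394 0.978 0.243] F [-6.1  2.4  5.8] yaw 1.469 q6 -0.16
```

Run:
```python
from h import *
plan([*w(*NOM['b']),.126],1.492)
```

```text
shift [13.89  1.2  -6.23] turn [-0.1 -0.  -1.3]
```

```bash
python3 -m handwheel '[[[-0.1,0,0,0,0,0,0],[-0.1,0,0,0,0,0,0],[-0.1,0,0,-5,0,0,0],[-0.1,5,0.4,-6.3,0,0,-1.3],[-0.1,10,0.8,-6.3,0,0,-1.3],[-0.1,13.9,1.2,-6.3,0,0,-1.3],[-0.1,13.9,1.2,-6.3,0,0,-1.3],[-0.1,13.9,1.2,-6.3,0,0,-1.3]]]'
python3 - <<'E'
from h import *
plan([*w(*NOM['b']),.064],1.492)
E
```

```text
time_s: 35.8
eef_pos: [0.6205, 0.0985, 0.1254]
eef_rot: [0.0, 0.735, 0.678, -0.0]
wrist_force: [-0.2, -0.5, -0.6]
opening: 0.453
grasp_force: 0.0
shift [ 0.09 -0.1   6.14] turn [ 0.  0. -0.]
```

```bash
python3 -m handwheel '[[[-0.1,0.09,-0.1,4,0,0,0],[-0.1,0.09,-0.1,6.15,0,0,0],[-1,0.09,-0.1,6.15,0,0,0],[-1,0.09,-0.1,6.15,0,0,0],[-1,0.09,-0.1,6.15,0,0,0],[-1,0.09,-0.1,6.15,0,0,0],[-1,0.09,-0.1,6.18,0,0,5],[-1,0.09,-0.1,6.18,0,0,5]]]' >/dev/null;python3 m.py
python3 -m handwheel '[[[-1,0,0,0.035,0,0,5],[-1,0,0,0.035,0,0,5]]]' >/dev/null;python3 m.py
```

```text
(array([0.0486, 0.0692]), np.float64(0.0633)) tq [-0.349  0.831 -0.048] F [-4.2 -2.2  3.6] yaw 1.402 q6 0.14
(array([0.0485, 0.0692]), np.float64(0.063)) tq [-0.293  0.904 -0.066] F [-5.1 -1.7  4.1] yaw 1.315 q6 0.23
```

```bash
python3 -m handwheel '[[[-1,0,0,0.03,0,0,4],[-1,0,0,0.03,0,0,4]]]' >/dev/null;python3 m.py
```

```text
(array([0.0485, 0.0692]), np.float64(0.0628)) tq [-0.281  0.981 -0.041] F [-7.  -1.5  4.8] yaw 1.245 q6 0.3
```

```bash
python3 -m handwheel '[[[-1,0,0,0.03,0,0,5],[-1,0,0,0.03,0,0,5]]]' >/dev/null;python3 m.py
```

```text
(array([0.0484, 0.0692]), np.float64(0.0628)) tq [-0.3    1.238 -0.006] F [-7.9 -1.7  8.5] yaw 1.158 q6 0.38
```

```bash
python3 -m handwheel '[[[-1,0,0,0.03,0,0,4],[-1,0,0,0.03,0,0,4]]]' >/dev/null;python3 m.py
```

```text
(array([0.0483, 0.0693]), np.float64(0.0627)) tq [-0.267  1.414  0.135] F [-9.4 -2.2  8.8] yaw 1.089 q6 0.45
```

```bash
python3 -m handwheel '[[[-1,0,0,0,0,0,2],[-1,0,0,0,0,0,2]]]' >/dev/null;python3 m.py
python3 - <<'E'
from h import *
plan([*w(*NOM['d']),.126],np.pi-1.334)
E
```

```text
(array([0.0483, 0.0693]), np.float64(0.0627)) tq [-0.236  1.459  0.205] F [-9.2 -2.1 10.9] yaw 1.055 q6 0.49
shift [-16.41  -4.68  -6.27] turn [ -0.2   0.1 -43.1]
```

```bash
python3 -m handwheel '[[[-0.1,0,0,0,0,0,0],[-0.1,0,0,0,0,0,0],[-0.1,0,0,-5,0,0,0],[-0.1,-5,-1.4,-6.3,0,0,-10.5],[-0.1,-10,-2.8,-6.3,0,0,-21],[-0.1,-15,-4.2,-6.3,0,0,-31.5],[-0.1,-16.4,-4.7,-6.3,0,0,-42],[-0.1,-16.4,-4.7,-6.3,0,0,-43.1],[-0.1,-16.4,-4.7,-6.3,0,0,-43.1]]]'
python3 - <<'E'
from h import *
plan([*w(*NOM['d']),.064],np.pi-1.334)
E
```

```text
time_s: 39.17
eef_pos: [0.4986, -0.0196, 0.1255]
eef_rot: [0.0, 0.62, 0.784, 0.0]
wrist_force: [0.1, -1.1, -0.8]
opening: 0.448
grasp_force: 0.0
shift [-0.04 -0.25  6.15] turn [ 0.1  0.  -0.2]
```

```bash
python3 -m handwheel '[[[-0.1,-0.04,-0.25,4,0,0,0],[-0.1,-0.04,-0.25,6.15,0,0,0],[-1,-0.04,-0.25,6.15,0,0,0],[-1,-0.04,-0.25,6.15,0,0,0],[-1,-0.04,-0.25,6.15,0,0,0],[-1,-0.04,-0.25,6.15,0,0,0],[-1,-0.04,-0.25,6.18,0,0,5],[-1,-0.04,-0.25,6.18,0,0,5]]]' >/dev/null;python3 m.py
python3 -m handwheel '[[[-1,0,0,0.035,0,0,5],[-1,0,0,0.035,0,0,5]]]' >/dev/null;python3 m.py
```

```text
(array([-0.0512, -0.0699]), np.float64(0.0635)) tq [ 0.432  0.38  -0.007] F [-3.   2.2 -4.5] yaw 1.72 q6 -0.43
(array([-0.0512, -0.07  ]), np.float64(0.0632)) tq [ 0.606  0.48  -0.007] F [-3.5  2.8 -2. ] yaw 1.634 q6 -0.35
```

```bash
python3 -m handwheel '[[[-1,0,0,0.03,0,0,4],[-1,0,0,0.03,0,0,4]]]' >/dev/null;python3 m.py
```

```text
(array([-0.0512, -0.07  ]), np.float64(0.0629)) tq [ 0.653  0.528 -0.079] F [-3.4  4.6 -1.2] yaw 1.565 q6 -0.28
```

```bash
python3 -m handwheel '[[[-1,0,0,0.03,0,0,5],[-1,0,0,0.03,0,0,5]]]' >/dev/null;python3 m.py
```

```text
(array([-0.0513, -0.0699]), np.float64(0.0625)) tq [ 0.677  0.575 -0.032] F [-3.1  3.1 -1.8] yaw 1.478 q6 -0.19
```

```bash
python3 -m handwheel '[[[-1,0,0,0.02,0,0,4],[-1,0,0,0.02,0,0,4]]]' >/dev/null;python3 m.py
```

```text
(array([-0.0512, -0.0699]), np.float64(0.0624)) tq [ 0.666  0.644 -0.029] F [-4.   3.8 -1. ] yaw 1.408 q6 -0.12
```

```bash
python3 -m handwheel '[[[-1,0,0,0.01,0,0,3],[-1,0,0,0.01,0,0,3]]]' >/dev/null;python3 m.py
```

```text
(array([-0.0513, -0.07  ]), np.float64(0.0624)) tq [0.707 0.656 0.036] F [-4.3  3.7 -1.4] yaw 1.356 q6 -0.07
```

```bash
python3 -m handwheel '[[[-1,0,0,0.01,0,0,4],[-1,0,0,0.01,0,0,4]]]' >/dev/null;python3 m.py
```

```text
(array([-0.0513, -0.07  ]), np.float64(0.0624)) tq [0.66  0.741 0.122] F [-5.2  4.9  0. ] yaw 1.286 q6 0.0
```

```bash
python3 -m handwheel '[[[-1,0,0,0.01,0,0,2],[-1,0,0,0.01,0,0,2]]]' >/dev/null;python3 m.py
```

```text
(array([-0.0513, -0.07  ]), np.float64(0.0623)) tq [0.664 0.793 0.177] F [-5.8  4.8  1.2] yaw 1.252 q6 0.04
```

Run:
```python
from h import *
plan([*w(*NOM['a']),.126],1.666)
```

```text
shift [13.88 -1.83 -6.36] turn [ -0.   -0.  -23.7]
```

```bash
python3 -m handwheel '[[[-0.1,0,0,0,0,0,0],[-0.1,0,0,0,0,0,0],[-0.1,0,0,-5,0,0,0],[-0.1,5,-0.5,-6.3,0,0,-10],[-0.1,10,-1.2,-6.3,0,0,-20],[-0.1,13.9,-1.8,-6.3,0,0,-23.7],[-0.1,13.9,-1.8,-6.3,0,0,-23.7],[-0.1,13.9,-1.8,-6.3,0,0,-23.7]]]'
python3 - <<'E'
from h import *
plan([*w(*NOM['a']),.063],1.666)
E
```

```text
time_s: 42.92
eef_pos: [0.5227, 0.1164, 0.1252]
eef_rot: [0.0, 0.674, 0.739, 0.0]
wrist_force: [-0.6, -0.1, -0.1]
opening: 0.452
grasp_force: 0.0
shift [ 0.1  -0.14  6.22] turn [ 0.   0.  -0.2]
```

```bash
python3 -m handwheel '[[[-0.1,0.1,-0.14,4,0,0,0],[-0.1,0.1,-0.14,6.2,0,0,0],[-0.1,0.1,-0.14,6.2,0,0,0],[-1,0.1,-0.14,6.2,0,0,0],[-1,0.1,-0.14,6.2,0,0,0],[-1,0.1,-0.14,6.2,0,0,0],[-1,0.1,-0.14,6.2,0,0,0.5],[-1,0.1,-0.14,6.2,0,0,0.5]]]' >/dev/null;python3 m.py
python3 -m handwheel '[[[-0.1,0,0,0,0,0,0],[-0.1,0,0,0,0,0,0],[-0.1,0,0,-5,0,0,0],[-0.1,0,0,-11,0,0,0],[-0.1,0,0,-17,0,0,0],[-0.1,0,0,-17,0,0,0]]]'
python3 - <<'E'
from h import *
c=cam('scene');P=cloud(c);B=(P[...,:2]-CT)@RM
m=(abs(B[...,0])<.06)&(abs(B[...,1])<.09)&(P[...,2]>.045)&(P[...,2]<.064);q=np.c_[B[m],P[...,2][m]]
k=np.linalg.lstsq(np.c_[q[:,:2],np.ones(len(q))],q[:,2],rcond=None)[0];print('tilt, z',k.round(4))
E
```

```text
(array([-0.0511,  0.0696]), np.float64(0.0642)) tq [-0.592  1.086  0.281] F [-7.3 -3.9  5.9] yaw 1.654 q6 -0.08
time_s: 44.68
eef_pos: [0.5247, 0.1179, 0.2397]
eef_rot: [0.005, 0.677, 0.736, 0.004]
wrist_force: [0.0, 0.4, 0.6]
opening: 0.45
grasp_force: 0.0
tilt, z [0.0018 0.0012 0.0551]
```

The cover is level and all four screws are firm, with the arm clear of everything. Handing in.

```bash
python3 -m handwheel '[[[-0.1,0,0,0,0,0,0],[-0.1,0,0,0,0,0,0]]]'; python3 -c "
from bench import ctrl
print(ctrl.hand_in())"
```

```text
time_s: 44.98
eef_pos: [0.5199, 0.1177, 0.2312]
eef_rot: [-0.001, 0.677, 0.736, -0.001]
wrist_force: [0.7, 1.1, -0.3]
opening: 0.452
grasp_force: 0.0
the job is handed in; nothing more can be done
None
```

The job is handed in at about 45 s, with no verdict returned: the cover is home against the end stop and measures level, and all four screws were tightened crosswise to about 0.25–0.35 N m above their running moment.

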